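Crank the braai grid up to its stop

TASK

Fit the loose crank fully down onto the square end of the grid lift's screw, then, turning it by its wooden knob, wind the grid up until it bears firmly on the rubber bump stop, without forcing it. Leave the crank seated on the square end, let go of it, and do not disturb the other things on the counter.

Things in the scene. Friction and masses are not known exactly. Their poses are not given: they have to be found in the camera images.
- crank: Loose steel crank, about 0.4 kg, standing on its hub. Origin: centre of the hub's underside, z up. Hub 36 x 36 mm, 32 mm high, with a square socket 18 mm wide, 26 mm deep, open at the underside, sides parallel to the crank's x and y. A flat arm 20 mm wide (z 26 to 32 mm) runs along +x to x = 77 mm.
- boss_mid (a point): Middle of the square brass boss on top of the crank's hub, 44 mm above the hub's underside. The boss is 22 x 22 mm, z 32 to 56 mm of the crank, sides parallel to the crank's x and y: grip it here to carry and fit the crank.
- knob_mid (a point): Centre of the crank's round beech knob: 65 mm from the hub's axis along the crank's +x, 57 mm above the hub's underside. Knob 24 mm in diameter, z 34 to 80 mm of the crank. Grip it here to wind: it spins freely in its bearing, so the hand need not turn.
- square_end (a point): Foot of the square end of the grid lift's upright screw: on the screw's axis, on the brass shoulder where the hub's underside comes to rest when fully fitted. The square is 16 mm wide (1 mm play each side in the socket, fits any of the four ways round). x and y are parallel to its sides and turn with the screw; z up.
- screw_top (a point): Top of the square end, 23 mm above its shoulder; the last 5 mm taper to 11 mm. The screw turns clockwise seen from above to raise the grid, 20 mm a turn, and stays put when let go. Winding takes 3 to 4 N at the knob until the stop is met, then steadily more; pausing there, the hand feels little in the free part and the stop's push-back once it is met.
- grid: Steel braai grid, 220 x 208 mm, on a grey carriage that slides up the lift's two posts. Origin: on the screw's axis, 56 mm below the carriage's flat top; x points from the screw out over the grid, z up. It has 60 to 78 mm to rise to the stop: 3 to 4 turns.
- carriage_top (a point): Point on the flat top of the carriage, straight below the bump stop, that will meet it. It rises with the grid.
- collar: Yellow stop collar, 12 mm high, clamped on the lift's left post at a height that differs from day to day. Origin: on the post's axis, at the collar's underside, z up. It carries the bump stop under its lug.
- stop_lug (a point): Underside of the collar's lug, straight above carriage_top. Here hangs a black rubber bump stop, 16 mm wide, its domed tip 4 to 10 mm lower (not measured). Once it is met, the force at the knob climbs about 1 N for every 3 mm of knob travel. 3 to 5 N above the free part is firm (it may spring back a little when let go); 10 N above it is forced.
- jar: Amber glass jar with a steel lid, 72 mm in diameter, 100 mm high. Origin: centre of its underside.
- tin: Steel tin with a hinged lid, 90 x 120 x 65 mm and a lid knob on top. Origin: centre of its underside.
- clamp_hook: Grey clamp-on hook, about 100 x 30 mm, 100 mm high. Origin: centre of its underside.
- mill: Dark wooden pepper mill, 54 mm in diameter, 155 mm high. Origin: centre of its underside.
- firelighters: Cardboard box of firelighters, 110 x 60 x 28 mm. Origin: centre of its underside.

How it is judged:
On the way, in this order (a step that is already met when the one before it is completed fails the run):
1. the crank is fully down on the square end of the screw (horizontal distance between crank and square_end below 0.003 m and z of crank in the frame of square_end between -0.003 and 0.003 m and angle between crank's own z axis and vertical below 0.1 rad), for 0.2 s.
2. the grid has been wound up at least 45 mm with the crank still on the square end (all of step 1 and distance of grid from where it was at the start of the episode above 0.045 m), for 0.1 s.
At the end, for the whole second after the job is handed in: The crank is seated on the square end (within 3 mm of the shoulder and of the axis, upright within 0.1 rad), the grid bears on the bump stop with more than 20 N, and crank and grid are at rest (all of step 1 and contact force between grid and anything else above 20 N and z of carriage_top in the frame of collar above -0.0105 m and linear speed of crank below 0.02 m/s and linear speed of grid below 0.005 m/s); the robot touches nothing.
It fails at once if the grid is forced against the bump stop (more than 250 N, that is about 12 N over the running force at the knob) (contact force between grid and anything else above 250 N).
It fails at once if the jar, tin, clamp-on hook, mill or firelighter box is moved more than 30 mm (distance of any of jar, tin, clamp_hook, mill, firelighters from where it was at the start of the episode above 0.03 m).
It also fails if it takes over 72 s, if anything falls off the work surface, if the arm or the gripper's body presses on something with over 40 N, if the wrist force passes 120 N, or if a joint passes its speed limit or range.

ROBOT

A 6-joint arm with a two-finger parallel gripper is mounted at the origin on the work surface. World frame = base frame: x ahead of the robot, y to its left, z up, the work surface at z = 0. Lengths are in m, angles in rad, forces in N, time in s.
With the tool pointing down it reaches from about 0.35 to 0.975 m from the base axis. Payload 4.9 kg.
Tool frame: the origin (TCP) lies at the very end of the fingers, on their centre line; the grasp point (between the pads) lies 19 mm behind it (ctrl.grasp_offset is the distance from the TCP to the grasp point, in m); z points along the fingers, y is the line along which they close (so a half turn about z gives the same grasp; the last joint's range is limited). The gripper opens to 85 mm and grips with 20 to 120 N. Pads are 22 mm wide; open, the fingers measure 114 mm over their backs; the gripper's body (76 mm by 85 mm) begins 54 mm behind the grasp point. The pads swing forward as they close: fully open they stand 13 mm farther back than shut.
Start: joints at [-1.464, 0.053, 1.613, -0, 1.476, -0.119], TCP at [0.14, -0.609, 0.231] pointing down, gripper open.
Joint ranges: [-3.01, 3.01], [-1.01, 2.22], [0.06, 2.58], [-1.02, 4.17], [0.09, 2.62], [-3.14, 3.14]. Speed limits (rad/s): [2.57, 2.57, 3.14, 3.14, 3.14, 3.14].

INTERFACE

Orientations are given as a rotation vector (axis times angle).
In Python, from station import ctrl, optics gives the robot as it stands.
- The arm moves only by the shell command python3 -m handwheel 'ROWS' [OPENING] [FORCE]. ROWS is JSON, a list of rows, each an object of numbers: "tx", "ty", "tz": the shift along the tool's x, y, z in mm; "roll": the turn about the tool's z in rad. A call has 1 to 12 rows; each row shifts and turns the commanded pose from where the row before left it, along the tool's axes as they then stand; what a row does not reach is not made up. A row lasts 1/12 s, in which the tool goes at most 41.7 mm and 7.16 degrees, less where a joint would pass 70% of its speed; a pose out of reach is approached as far as the arm can. A call with a gripper value outside its range is refused whole. OPENING is the finger opening in mm, from 0 to 85.4, set as the call begins (- or left out, the last holds). The fingers move at their own pace and stop on an object; FORCE is the grip in N (left out, the last holds). Time passes only in rows, so rows that do not move let the fingers close. It gives the time, the measured TCP pose, the force, the opening and the grip force at its end, in the units of the state.
- ctrl.get_obs(): the state, without advancing time (a new reading comes with each control period).
- optics.get_image(name): name is "scene" or "side" or "wrist"; returns (picture, depth): 400x640x3 uint8, red, green, blue; 400x640 float32, m along the optical axis (not along the pixel's ray), 0 where there is no reading.
- optics.camera_params(name): a dict with "mtx" (3x3 intrinsics, pixels), "extrinsics" (4x4, takes a point from camera to world coordinates); the wrist camera has in their place "tool_from_camera" (4x4, takes a point from camera to tool coordinates, whose origin is the TCP and whose axes are the flange's). Camera axes: x right, y down, z forward; pixel columns grow to the right and rows downward; lengths in m; the calibration is good to about 2 mm. A picture is of the moment at which its call begins: read the wrist's pose just before it. camera_params takes no time and is no camera call.
- ctrl.finish_job(): hands the job in; it is judged then, once.
The state is a dict: "t": time; "q": joint angles; "dq": joint speeds; "effort": joint torques, N m; "tool_pos": TCP position; "tool_rot": TCP orientation; "contact_force": force on the tool from outside, world axes, zero at the start; "wrist_torque": the same for the moment, N m; "opening": finger opening in m; "grip_force": force on a finger pad.
Only numpy, scipy, OpenCV 4.12 (cv2) and the standard library are available. Lean on these libraries where they do the work, as an engineer would, in place of code of your own. Each camera call takes 0.05 s, during which the arm holds its last target. There are 200 camera calls.

## Working session

There is one attempt and no reset: what is moved stays moved. The work goes in short steps, Python scripts to look and compute and a shell command to move; the robot and the scene stay as the last step left them, time stands still between calls to the robot, and variables do not carry over. Pictures are saved under pics/ and viewed, at most 10 in all, crops included, and the job is handed in when it is done.

```bash
ls; mkdir -p pics
cat > h.py <<'E'
import numpy as np,cv2
from station import ctrl,optics
from scipy.spatial.transform import Rotation as R
def grab(n,tag):
    o=ctrl.get_obs();im,d=optics.get_image(n);p=optics.camera_params(n)
    if n=="wrist":
        T=np.eye(4);T[:3,:3]=R.from_rotvec(o["tool_rot"]).as_matrix();T[:3,3]=o["tool_pos"];E=T@p["tool_from_camera"]
    else:E=p["extrinsics"]
    np.savez(f"pics/{tag}.npz",im=im,d=d,K=p["mtx"],E=E)
    cv2.imwrite(f"pics/{tag}.png",im[:,:,::-1])
def ld(tag):return np.load(f"pics/{tag}.npz")
def cloud(tag):
    z=ld(tag);d=z["d"];v,u=np.mgrid[:d.shape[0],:d.shape[1]]
    P=np.stack([u,v,np.ones_like(u)],-1)@np.linalg.inv(z["K"]).T*d[...,None]
    W=P@z["E"][:3,:3].T+z["E"][:3,3];W[d==0]=np.nan
    return W
def proj(tag,X):
    z=ld(tag);E=np.linalg.inv(z["E"]);c=(np.atleast_2d(X)@E[:3,:3].T+E[:3,3])@z["K"].T
    return c[:,:2]/c[:,2:]
def ray(tag,u,v,h):
    z=ld(tag);r=z["E"][:3,:3]@np.linalg.inv(z["K"])@[u,v,1];o=z["E"][:3,3]
    return o+r*(h-o[2])/r[2]
E
python3 - <<'E'
from h import *
for n in("scene","side","wrist"):grab(n,n+"0")
a=[cv2.imread(f"pics/{n}0.png") for n in("scene","side","wrist")]
for n in("scene","side"):print(n,ld(n+"0")["E"].round(3).tolist(),ld(n+"0")["K"].tolist())
print(ctrl.get_obs())
E
```

```text
pics
scene [[0.46, 0.527, -0.714, 1.574], [0.888, -0.29, 0.358, -0.505], [-0.019, -0.799, -0.602, 0.974], [0.0, 0.0, 0.0, 1.0]] [[445.75086835569374, 0.0, 321.24403008089996], [0.0, 445.75086835569374, 203.24561470896728], [0.0, 0.0, 1.0]]
side [[-0.998, -0.043, 0.036, 0.532], [-0.056, 0.689, -0.722, 0.841], [0.006, -0.723, -0.691, 0.933], [0.0, 0.0, 0.0, 1.0]] [[438.40899599235127, 0.0, 320.0137932696769], [0.0, 438.40899599235127, 203.150889619404], [0.0, 0.0, 1.0]]
{'t': 0.15, 'q': array([-1.46400194e+00,  5.32033175e-02,  1.61398992e+00, -3.35119104e-05,
        1.47597763e+00, -1.18992227e-01]), 'dq': array([-5.14931868e-05, -1.42805403e-03, -4.23014924e-03, -1.09928235e-03,
       -7.81655915e-05, -1.39703927e-03]), 'effort': array([ 9.80287368e-04, -3.94242775e+01, -3.70721912e+01, -6.98129111e-05,
        4.68811675e-03, -1.34896135e-05]), 'tool_pos': array([ 0.13986451, -0.60865085,  0.23033984]), 'tool_rot': array([-3.12002536e+00, -3.53739088e-01,  3.72608856e-05]), 'contact_force': array([-0.55627045, -0.25696334, -0.3975913 ]), 'wrist_torque': array([ 0.0512493 , -0.00132549,  0.00187885]), 'grip_force': 0.0, 'opening': 0.08528711684604943}
```

View pics/scene0.png

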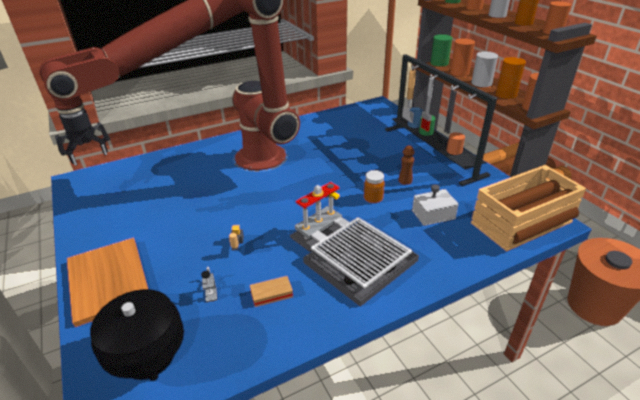

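View pics/side0.png

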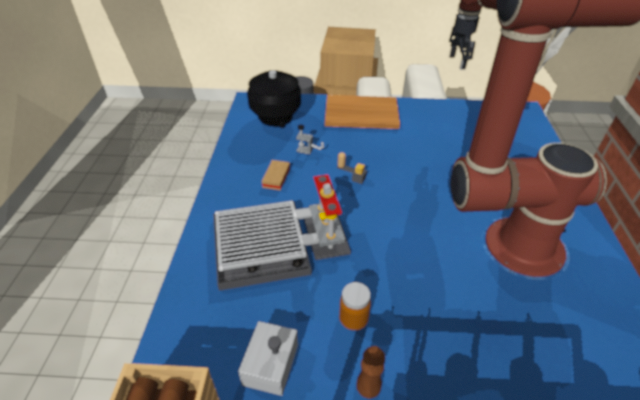

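Run:
```python
from h import *
def c(t,x,y,w=80,h=60):return cv2.resize(cv2.imread(f"pics/{t}.png")[y:y+h,x:x+w],(400,300),interpolation=cv2.INTER_CUBIC)
o=np.vstack([np.hstack([c("scene0",285,175),c("scene0",200,210)]),np.hstack([c("side0",295,170,100,75),c("side0",320,135)])])
cv2.imwrite("pics/c1.png",o)
W=cloud("scene0")
for (u,v) in [(319,188),(334,195),(305,200),(320,230),(235,229),(235,237),(232,243),(300,250),(360,250)]:print("scene",u,v,W[v,u].round(3))
W=cloud("side0")
for (u,v) in [(327,187),(327,210),(342,155),(361,168),(361,175),(330,240),(260,225)]:print("side",u,v,W[v,u].round(3))
```

```text
scene 319 188 [ 0.569 -0.008  0.189]
scene 334 195 [0.57  0.044 0.145]
scene 305 200 [ 0.577 -0.06   0.167]
scene 320 230 [ 0.599 -0.023  0.048]
scene 235 229 [ 0.472 -0.263  0.056]
scene 235 237 [ 0.534 -0.281  0.077]
scene 232 243 [ 0.534 -0.294  0.058]
scene 300 250 [ 0.607 -0.1    0.002]
scene 360 250 [0.722 0.052 0.028]
side 327 187 [ 0.557 -0.003  0.185]
side 327 210 [0.554 0.055 0.158]
side 342 155 [ 0.52  -0.275  0.081]
side 361 168 [ 0.458 -0.249  0.053]
side 361 175 [ 0.456 -0.24   0.032]
side 330 240 [0.544 0.064 0.056]
side 260 225 [0.739 0.018 0.053]
```

View pics/c1.png

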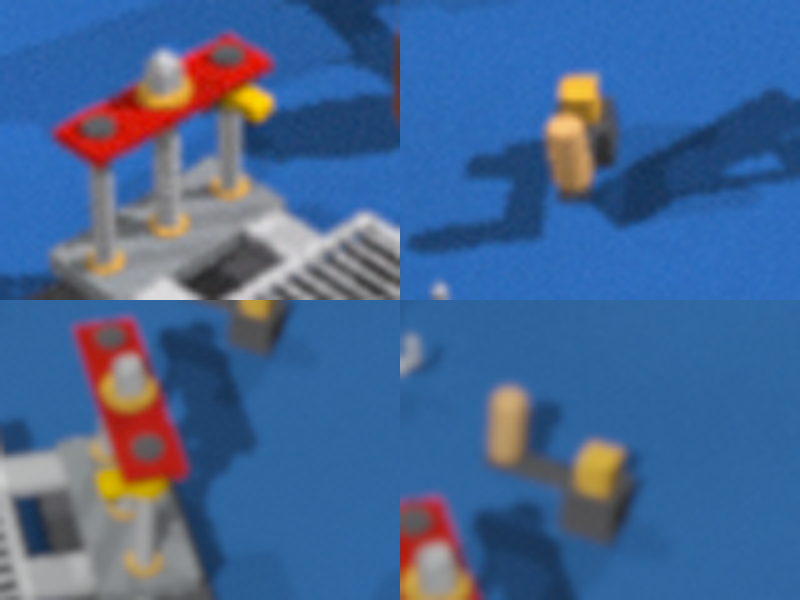

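```bash
r='{"tx":32.7,"ty":-23.3}'; python3 -m handwheel '[{"tx":32.7,"ty":-23.3},{"tx":32.7,"ty":-23.3},{"tx":32.7,"ty":-23.3},{"tx":32.7,"ty":-23.3},{"tx":32.7,"ty":-23.3},{"tx":32.7,"ty":-23.3},{"tx":32.7,"ty":-23.3},{"tx":32.7,"ty":-23.3},{"tx":32.7,"ty":-23.3},{"tx":32.7,"ty":-23.3},{"tx":32.7,"ty":-23.3},{"tx":32.7,"ty":-23.3}]'
python3 -m handwheel '[{"roll":0.105},{"roll":0.105},{"roll":0.105},{"roll":0.105},{"roll":0.105},{"roll":0.105},{}]'
python3 - <<'E'
from h import *
print(ctrl.get_obs()["tool_pos"])
print(optics.camera_params("wrist")["tool_from_camera"].round(3).tolist())
grab("wrist","w1");grab("side","s1")
W=cloud("w1");m=np.isfinite(W[...,2])&(W[...,2]>0.03)&(W[...,2]<0.09)
print(proj("w1",[[.458,-.25,.056],[.52,-.275,.08]]))
c=lambda t:cv2.resize(cv2.imread(f"pics/{t}.png"),(480,300))
cv2.imwrite("pics/c2.png",cv2.imread("pics/w1.png"))
E
```

```text
[ 0.13986451 -0.60865085  0.23033984]
[[-0.0, -0.945, -0.328, 0.085], [1.0, -0.0, 0.0, 0.001], [-0.0, -0.328, 0.945, -0.143], [0.0, 0.0, 0.0, 1.0]]
[[-139.67581725 -453.45562935]
 [-178.64224418 -711.77861611]]$[0]: bad value
$[0]: bad value
```

View pics/c2.png

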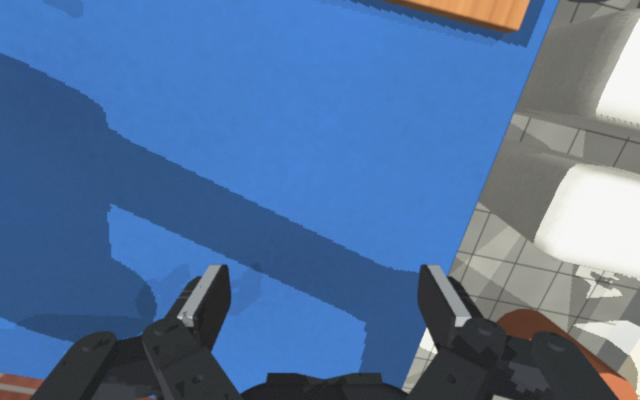

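```bash
python3 -m handwheel '[{"tx":32.7,"ty":-23.3,"tz":0,"roll":0},{"tx":32.7,"ty":-23.3,"tz":0,"roll":0},{"tx":32.7,"ty":-23.3,"tz":0,"roll":0},{"tx":32.7,"ty":-23.3,"tz":0,"roll":0},{"tx":32.7,"ty":-23.3,"tz":0,"roll":0},{"tx":32.7,"ty":-23.3,"tz":0,"roll":0},{"tx":32.7,"ty":-23.3,"tz":0,"roll":0},{"tx":32.7,"ty":-23.3,"tz":0,"roll":0},{"tx":32.7,"ty":-23.3,"tz":0,"roll":0},{"tx":32.7,"ty":-23.3,"tz":0,"roll":0},{"tx":32.7,"ty":-23.3,"tz":0,"roll":0},{"tx":32.7,"ty":-23.3,"tz":0,"roll":0}]'
python3 -m handwheel '[{"tx":0,"ty":0,"tz":0,"roll":0.105},{"tx":0,"ty":0,"tz":0,"roll":0.105},{"tx":0,"ty":0,"tz":0,"roll":0.105},{"tx":0,"ty":0,"tz":0,"roll":0.105},{"tx":0,"ty":0,"tz":0,"roll":0.105},{"tx":0,"ty":0,"tz":0,"roll":0.105},{"tx":0,"ty":0,"tz":0,"roll":0}]'
python3 - <<'E'
from h import *
o=ctrl.get_obs();print(o["tool_pos"],o["tool_rot"],o["contact_force"])
grab("wrist","w1")
print(proj("w1",[[.458,-.25,.056],[.52,-.275,.08]]))
E
```

```text
t: 1.25
tool_pos: [0.4607, -0.247, 0.2315]
tool_rot: [3.121, 0.354, 0.001]
contact_force: [1.2, -0.2, -0.4]
opening: 0.0852
grip_force: 0.0
t: 1.83
tool_pos: [0.4597, -0.2486, 0.2312]
tool_rot: [-3.077, 0.633, 0.0]
contact_force: [0.1, 0.2, -0.7]
opening: 0.0854
grip_force: 0.0
[ 0.45971873 -0.24863286  0.23118742] [-3.07706935e+00  6.32896870e-01  2.66438672e-04] [ 0.06690172  0.23305006 -0.68779069]
[[324.82129025 175.47974678]
 [323.23376132 107.44696196]]
```

View pics/w1.png

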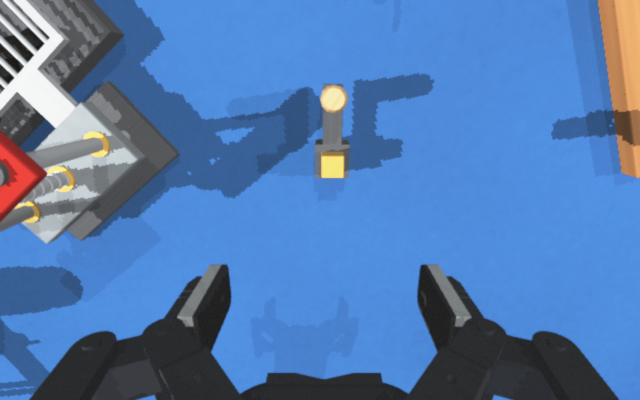

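Run:
```python
from h import *
W=cloud("w1");im=ld("w1")["im"].astype(int)
hsv=cv2.cvtColor(ld("w1")["im"],cv2.COLOR_RGB2HSV)
m=(hsv[...,0]<35)&(hsv[...,1]>50);m[:,:310]=0;m[:,360:]=0;m[240:]=0
for lo,hi in((140,190),(75,120)):
    s=m.copy();s[:lo]=0;s[hi:]=0
    P=W[s];h=np.nanpercentile(P[:,2],90);top=P[np.abs(P[:,2]-h)<.004]
    v,u=np.where(s);print(h.round(4),u.min(),u.max(),v.min(),v.max(),len(top),np.median(top,0),(top.min(0)+top.max(0))/2)
b=ray("w1",332.5,166,.056);k=ray("w1",333,98,.080)
print(b,k,np.linalg.norm((k-b)[:2]),np.degrees(np.arctan2(*(k-b)[[1,0]])))
s=m.copy();s[:140]=0;s[190:]=0;P=W[s];h=np.nanpercentile(P[:,2],90);t=P[abs(P[:,2]-h)<.004]
print(cv2.minAreaRect((t[:,:2]*1000).astype(np.float32)))
o=ctrl.get_obs();Rm=R.from_rotvec(o["tool_rot"]).as_matrix();print(np.degrees(np.arctan2(Rm[1,0],Rm[0,0])),(Rm.T@(b-o["tool_pos"]))*1000)
```

```text
0.0569 321 344 151 177 498 [ 0.46374449 -0.26001841  0.05608429] [ 0.46329507 -0.2600101   0.05551659]
0.0808 320 346 85 112 552 [ 0.52321165 -0.28591903  0.07972308] [ 0.52304996 -0.28572081  0.07964021]
[ 0.46387299 -0.26072259  0.056     ] [ 0.52385155 -0.28569069  0.08      ] 0.0649679403450812 -22.601172011949455
((463.35986328125, -260.0720520019531), (21.844839096069336, 21.690927505493164), 66.6214828491211)
-23.03318009418439 [  8.58007031   9.44315901 175.18268524]
```

```bash
python3 -m handwheel '[{"tx":8.3,"ty":9.0,"tz":0,"roll":0},{"tx":0,"ty":0,"tz":35,"roll":0},{"tx":0,"ty":0,"tz":35,"roll":0},{"tx":0,"ty":0,"tz":35,"roll":0},{"tx":0,"ty":0,"tz":35,"roll":0},{"tx":0,"ty":0,"tz":30,"roll":0},{"tx":0,"ty":0,"tz":26,"roll":0},{"tx":0,"ty":0,"tz":0,"roll":0},{"tx":0,"ty":0,"tz":0,"roll":0}]' 50
python3 -m handwheel '[{"tx":0,"ty":0,"tz":0,"roll":0},{"tx":0,"ty":0,"tz":0,"roll":0},{"tx":0,"ty":0,"tz":0,"roll":0},{"tx":0,"ty":0,"tz":0,"roll":0},{"tx":0,"ty":0,"tz":0,"roll":0},{"tx":0,"ty":0,"tz":0,"roll":0},{"tx":0,"ty":0,"tz":0,"roll":0}]' 0 60
```

```text
t: 2.63
tool_pos: [0.4629, -0.2601, 0.0339]
tool_rot: [-3.076, 0.629, 0.005]
contact_force: [0.1, 0.8, 0.5]
opening: 0.0498
grip_force: 0.0
t: 3.22
tool_pos: [0.4656, -0.2617, 0.0382]
tool_rot: [3.075, -0.63, 0.007]
contact_force: [-0.4, 0.1, 7.2]
opening: 0.0206
grip_force: 59.8
```

```bash
python3 -m handwheel '[{"tx":0,"ty":0,"tz":-10,"roll":0},{"tx":0,"ty":0,"tz":-20,"roll":0},{"tx":0,"ty":0,"tz":-40,"roll":0},{"tx":0,"ty":0,"tz":-40,"roll":0},{"tx":0,"ty":0,"tz":-40,"roll":0},{"tx":0,"ty":0,"tz":-40,"roll":0},{"tx":0,"ty":0,"tz":-40,"roll":0},{"tx":0,"ty":0,"tz":0,"roll":0},{"tx":0,"ty":0,"tz":0,"roll":0}]'
python3 - <<'E'
from h import *
grab("wrist","w2");grab("side","s2");grab("scene","c2")
o=ctrl.get_obs();print(o["tool_pos"],o["tool_rot"])
for t,P in(("scene0",(.557,-.004,.19)),("side0",(.557,-.004,.19))):
    print(t,proj(t,P))
W=cloud("side0");S=W[176:200,315:340];i=np.nanargmax(S[...,2]);print("side max",S.reshape(-1,3)[i],S[...,2].max())
m=S[...,2]>.19;print(m.sum(),np.median(S[m],0))
W=cloud("scene0");S=W[180:200,310:328];m=S[...,2]>.19;print(np.nanmax(S[...,2]),m.sum(),np.median(S[m],0))
def c(t,x,y,w=80,h=60):return cv2.resize(cv2.imread(f"pics/{t}.png")[y:y+h,x:x+w],(400,300),interpolation=cv2.INTER_CUBIC)
a=cv2.resize(cv2.imread("pics/w2.png"),(480,300))
u=proj("scene0",o["tool_pos"])[0].astype(int)
cv2.imwrite("pics/c3.png",np.vstack([np.hstack([a,c("side0",310,170,32,24)[:, :320]]),np.hstack([c("scene0",302,178,32,24),c("c2",u[0]-40,u[1]-20)])]))
E
```

```text
t: 3.97
tool_pos: [0.4647, -0.2609, 0.269]
tool_rot: [3.075, -0.63, 0.009]
contact_force: [0.2, 0.4, -5.6]
opening: 0.0207
grip_force: 59.5
[ 0.46254777 -0.25927742  0.26222109] [-3.07542307  0.62998686  0.00755849]
scene0 [[318.31909286 185.35414355]]
side0 [[327.02418057 185.12724998]]
side max [ 0.55709627 -0.00490731  0.18963294] nan
0 [nan nan nan]
0.19195376676313314 4 [ 0.56149583 -0.01011341  0.190862  ]
  return _methods._mean(a, axis=axis, dtype=dtype,
  ret = um.true_divide(
```

View pics/c3.png

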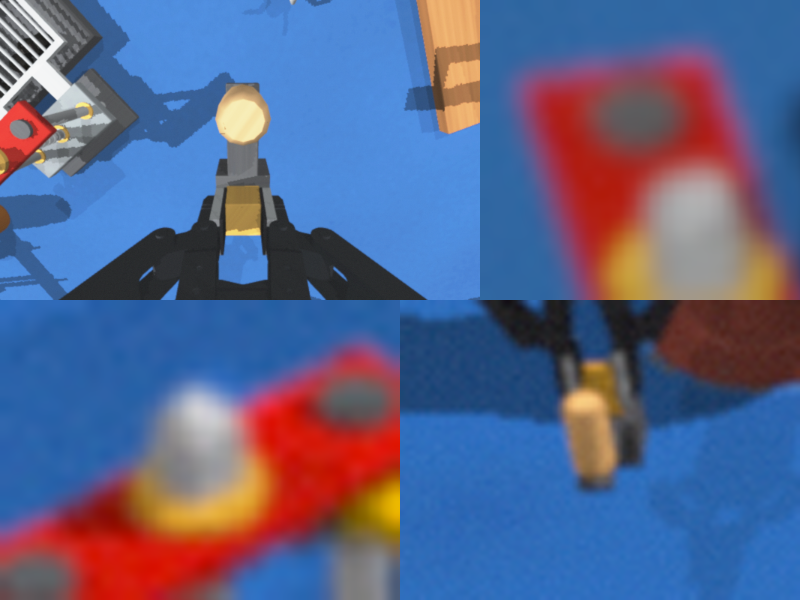

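```bash
python3 -m handwheel '[{"tx":-8.5,"ty":-26.5,"tz":0,"roll":0},{"tx":-8.5,"ty":-26.5,"tz":0,"roll":0},{"tx":-8.5,"ty":-26.5,"tz":0,"roll":0},{"tx":-8.5,"ty":-26.5,"tz":0,"roll":0},{"tx":-8.5,"ty":-26.5,"tz":0,"roll":0},{"tx":-8.5,"ty":-26.5,"tz":0,"roll":0},{"tx":-8.5,"ty":-26.5,"tz":0,"roll":0},{"tx":-8.5,"ty":-26.5,"tz":0,"roll":0},{"tx":0,"ty":0,"tz":0,"roll":0},{"tx":0,"ty":0,"tz":0,"roll":0},{"tx":0,"ty":0,"tz":0,"roll":0}]'
python3 - <<'E'
from h import *
grab("wrist","w3")
o=ctrl.get_obs();print(o["tool_pos"],o["tool_rot"])
u,v=proj("w3",(.557,-.004,.19))[0].astype(int);print(u,v)
W=cloud("w3");s=W[v-25:v+40,u-30:u+30];print(np.nanmax(s[...,2]))
im=cv2.imread("pics/w3.png");x0,y0=max(u-60,0),max(v-50,0);print(x0,y0)
c=cv2.resize(im[y0:y0+100,x0:x0+100],(400,400),interpolation=cv2.INTER_CUBIC)
cv2.imwrite("pics/c4.png",np.hstack([c,cv2.resize(im[0:400,120:520],(400,400))]))
Rm=R.from_rotvec(o["tool_rot"]).as_matrix()
L=(W-o["tool_pos"])@Rm*1000   # tool coords, mm
for a,b in((333,150),(325,130),(340,160),(325,230),(322,300),(322,310),(330,215)):print(a,b,L[b,a].round(1))
E
```

```text
t: 5.03
tool_pos: [0.4838, -0.0386, 0.263]
tool_rot: [3.077, -0.63, -0.006]
contact_force: [-0.1, 0.3, -4.3]
opening: 0.0206
grip_force: 60.2
[ 0.48397003 -0.03903448  0.26352521] [ 3.07720676 -0.63138649 -0.00485388]
228 134
0.19082228626540612
168 84
333 150 [ 65.7   3.3 -40.9]
325 130 [ 71.7   0.8 -40.3]
340 160 [ 62.5   5.5 -40.7]
325 230 [17.2  1.1  6. ]
322 300 [ -6.6  -0.2 -17. ]
322 310 [-11.9  -0.2 -17.1]
330 215 [24.4  3.6  7.6]
```

View pics/c4.png

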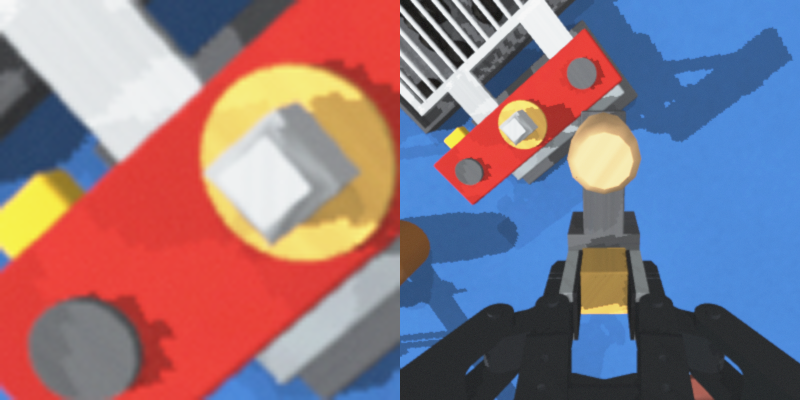

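Run:
```python
from h import *
o=ctrl.get_obs();Rm=R.from_rotvec(o["tool_rot"]).as_matrix();Wc=cloud("w3")
C=[(208,178),(252,137),(312,187),(272,243)]
X=np.array([ray("w3",168+a/4,84+b/4,.190) for a,b in C]);print(X.round(4).tolist())
for i in range(4):
    d=X[(i+1)%4]-X[i];print(np.linalg.norm(d)*1000,np.degrees(np.arctan2(d[1],d[0])))
print("ctr",X.mean(0))
S=Wc[105:165,205:265].reshape(-1,3);t=S[(S[:,2]>.1875)];print(len(t),np.median(t,0),cv2.minAreaRect((t[:,:2]*1000).astype(np.float32)))
t=S[(S[:,2]>.165)&(S[:,2]<.19)];print(np.histogram(S[:,2],bins=np.arange(.15,.196,.003)))
hd=lambda r:np.degrees(np.arctan2(r[1,0],r[0,0]))
print("tool",o["tool_pos"],hd(Rm))
b=ray("w3",324,299,o["tool_pos"][2]+.017);k=ray("w3",323,157,o["tool_pos"][2]+.041)
print("boss,knob tool mm",Rm.T@(b-o["tool_pos"])*1000,Rm.T@(k-o["tool_pos"])*1000)
L=(Wc-o["tool_pos"])@Rm*1000
m=(abs(L[...,2]+41)<2);m[:,:270]=0;m[:,370:]=0;P=L[m];print("knob",np.nanmin(P,0),np.nanmax(P,0),np.median(P,0))
m=(abs(L[...,2]+17)<1.2);m[:,:300]=0;m[:,345:]=0;m[:260]=0;P=L[m];print("boss",np.nanmin(P,0),np.nanmax(P,0),np.median(P,0))
```

```text
[[0.5626, -0.001, 0.19], [0.5655, -0.0105, 0.19], [0.5548, -0.0156, 0.19], [0.5493, -0.0054, 0.19]]
9.987726821772544 -73.11918813107627
11.878532386843585 -154.5243183037246
11.557916694629306 118.20897060009565
14.022033297544176 18.638887484955102
ctr [ 0.55806266 -0.00813712  0.19      ]
365 [ 0.55879506 -0.00870504  0.18896704] ((558.9779663085938, -8.564682960510254), (13.506032943725586, 13.083398818969727), 19.066219329833984)
(array([  0,   0,   1, 709, 876, 943,  25,  30,  27,  33,  26, 138, 291,
       178,   0]), array([0.15 , 0.153, 0.156, 0.159, 0.162, 0.165, 0.168, 0.171, 0.174,
       0.177, 0.18 , 0.183, 0.186, 0.189, 0.192, 0.195]))
tool [ 0.48397003 -0.03903448  0.26352521] -23.19030820439156
boss,knob tool mm [ -6.10451938   0.65175107 -16.98135893] [ 63.52889494   0.23899656 -41.18878787]
knob [ -6.82975495 -19.09347464 -42.98714249] [ 72.47900801  17.02687579 -39.01185133] [ 62.06179838   0.23863794 -40.67907731]
boss [-13.82629186  -9.91596378 -18.19900001] [  8.80100789   9.71312232 -15.80013648] [ -2.04415557  -0.22658145 -17.3247243 ]
```

```bash
python3 -m handwheel '[{"tx":20,"ty":6.8,"tz":0,"roll":0},{"tx":20,"ty":6.8,"tz":0,"roll":0},{"tx":20,"ty":6.8,"tz":0,"roll":0},{"tx":0,"ty":0,"tz":0,"roll":-0.123},{"tx":0,"ty":0,"tz":0,"roll":-0.123},{"tx":0,"ty":0,"tz":0,"roll":-0.123},{"tx":0,"ty":0,"tz":0,"roll":-0.123},{"tx":0,"ty":0,"tz":0,"roll":-0.123},{"tx":0,"ty":0,"tz":0,"roll":-0.123},{"tx":0,"ty":0,"tz":0,"roll":0},{"tx":0,"ty":0,"tz":0,"roll":0},{"tx":0,"ty":0,"tz":0,"roll":0}]'
python3 - <<'E'
from h import *
grab("wrist","w4")
o=ctrl.get_obs();print(o["tool_pos"],o["tool_rot"],o["q"][5])
u,v=proj("w4",(.5585,-.0083,.19))[0].astype(int);print(u,v)
im=cv2.imread("pics/w4.png");x0,y0=u-40,v-35;print(x0,y0)
c=cv2.resize(im[y0:y0+80,x0:x0+80],(480,480),interpolation=cv2.INTER_CUBIC)
d=cv2.resize(im[250:330,290:350],(320,427),interpolation=cv2.INTER_CUBIC)
cv2.imwrite("pics/c5.png",np.hstack([c,np.vstack([d,np.zeros((53,320,3),np.uint8)])]))
Rm=R.from_rotvec(o["tool_rot"]).as_matrix();L=(cloud("w4")-o["tool_pos"])@Rm*1000
m=(abs(L[...,2]+41)<2);m[:,:270]=0;m[:,370:]=0;m[240:]=0;P=L[m];print("knob",np.nanmin(P,0),np.nanmax(P,0))
m=(abs(L[...,2]+17)<1.5);m[:,:300]=0;m[:,345:]=0;m[:260]=0;P=L[m];print("boss",np.nanmin(P,0),np.nanmax(P,0))
m=np.zeros(L.shape[:2],bool);m[v-30:v+30,u-30:u+30]=1;Q=L[m];zt=(o["tool_pos"][2]-.19)*1000
t=Q[abs(Q[:,2]-zt)<2.2];print(len(t),np.median(t,0),cv2.minAreaRect(t[:,:2].astype(np.float32)),zt)
E
```

```text
t: 6.08
tool_pos: [0.5317, -0.0816, 0.2649]
tool_rot: [-3.099, -0.516, 0.001]
contact_force: [0.3, -0.5, -4.8]
opening: 0.0204
grip_force: 60.3
[ 0.53168643 -0.08148605  0.26502647] [-3.09852233e+00 -5.17405634e-01  8.13077925e-04] 0.9494601354006961
229 140
189 105
knob [ 50.80401123  -9.42330586 -42.99245531] [ 72.52055396  11.88037175 -39.0014316 ]
boss [-14.71382653  -9.20109949 -18.49530737] [ 10.32467439  10.43088005 -15.50426672]
320 [ 49.36465022 -60.1078843   75.9073776 ] ((49.70536804199219, -60.00653839111328), (13.160863876342773, 13.002822875976562), 0.22701698541641235) 75.0264724661498
```

View pics/c5.png

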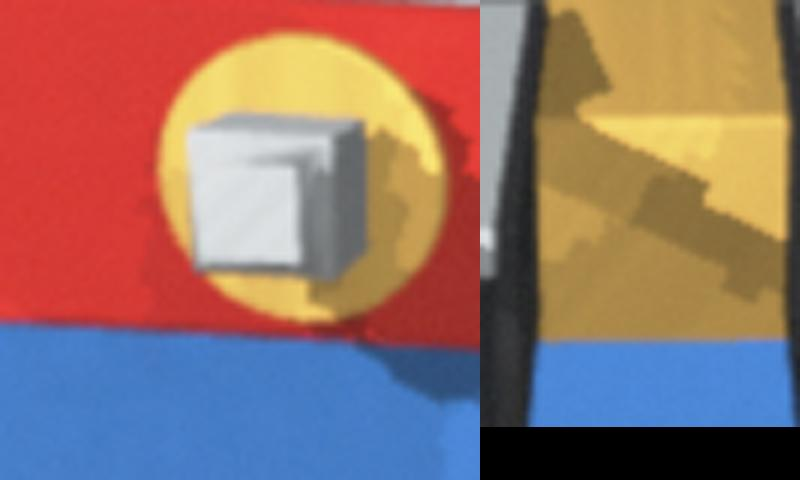

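```bash
python3 -m handwheel '[{"tx":17.4,"ty":-20.2,"tz":0,"roll":0},{"tx":17.5,"ty":-20.2,"tz":0,"roll":0},{"tx":17.5,"ty":-20.2,"tz":0,"roll":0},{"tx":0,"ty":0,"tz":15,"roll":0},{"tx":0,"ty":0,"tz":15,"roll":0},{"tx":0,"ty":0,"tz":0,"roll":0},{"tx":0,"ty":0,"tz":0,"roll":0},{"tx":0,"ty":0,"tz":0,"roll":0}]'
python3 -m handwheel '[{"tx":0,"ty":0,"tz":4,"roll":0},{"tx":0,"ty":0,"tz":4,"roll":0},{"tx":0,"ty":0,"tz":4,"roll":0},{"tx":0,"ty":0,"tz":0,"roll":0},{"tx":0,"ty":0,"tz":0,"roll":0}]'
```

```text
t: 6.8
tool_pos: [0.5618, -0.0069, 0.236]
tool_rot: [3.098, 0.52, 0.001]
contact_force: [0.4, 0.4, -4.5]
opening: 0.0205
grip_force: 60.4
t: 7.22
tool_pos: [0.5613, -0.0066, 0.2229]
tool_rot: [-3.098, -0.521, 0.001]
contact_force: [-0.4, -0.1, -3.8]
opening: 0.0206
grip_force: 60.5
```

```bash
python3 -m handwheel '[{"tx":0,"ty":0,"tz":3,"roll":0},{"tx":0,"ty":0,"tz":3,"roll":0},{"tx":0,"ty":0,"tz":3,"roll":0},{"tx":0,"ty":0,"tz":3,"roll":0},{"tx":0,"ty":0,"tz":0,"roll":0},{"tx":0,"ty":0,"tz":0,"roll":0}]'
python3 -m handwheel '[{"tx":0,"ty":0,"tz":2,"roll":0},{"tx":0,"ty":0,"tz":2,"roll":0},{"tx":0,"ty":0,"tz":2,"roll":0},{"tx":0,"ty":0,"tz":0,"roll":0},{"tx":0,"ty":0,"tz":0,"roll":0}]'
```

```text
t: 7.72
tool_pos: [0.5615, -0.0065, 0.211]
tool_rot: [-3.098, -0.522, 0.0]
contact_force: [0.5, 0.5, -4.0]
opening: 0.0207
grip_force: 60.4
t: 8.13
tool_pos: [0.5615, -0.0065, 0.2051]
tool_rot: [-3.098, -0.522, 0.0]
contact_force: [0.0, -0.3, -4.7]
opening: 0.0207
grip_force: 60.5
```

```bash
python3 -m handwheel '[{"tx":0,"ty":0,"tz":1.5,"roll":0},{"tx":0,"ty":0,"tz":1.5,"roll":0},{"tx":0,"ty":0,"tz":0,"roll":0},{"tx":0,"ty":0,"tz":0,"roll":0},{"tx":0,"ty":0,"tz":0,"roll":0}]'
python3 -m handwheel '[{"tx":0,"ty":0,"tz":1.5,"roll":0},{"tx":0,"ty":0,"tz":1.5,"roll":0},{"tx":0,"ty":0,"tz":0,"roll":0},{"tx":0,"ty":0,"tz":0,"roll":0},{"tx":0,"ty":0,"tz":0,"roll":0}]'
```

```text
t: 8.55
tool_pos: [0.5618, -0.0066, 0.2043]
tool_rot: [3.098, 0.522, 0.002]
contact_force: [-4.3, 1.2, 6.3]
opening: 0.0205
grip_force: 61.8
t: 8.97
tool_pos: [0.5621, -0.0065, 0.2042]
tool_rot: [3.097, 0.522, 0.003]
contact_force: [-9.1, 1.7, 15.8]
opening: 0.0206
grip_force: 63.0
```

```bash
python3 -m handwheel '[{"tx":0,"ty":0,"tz":-3,"roll":0},{"tx":0,"ty":0,"tz":0,"roll":0}]'
python3 -m handwheel '[{"tx":0,"ty":0,"tz":0,"roll":0},{"tx":0,"ty":0,"tz":0,"roll":0},{"tx":0,"ty":0,"tz":0,"roll":0},{"tx":0,"ty":0,"tz":0,"roll":0},{"tx":0,"ty":0,"tz":-25,"roll":0},{"tx":0,"ty":0,"tz":-35,"roll":0},{"tx":0,"ty":0,"tz":-35,"roll":0},{"tx":0,"ty":0,"tz":0,"roll":0},{"tx":0,"ty":0,"tz":0,"roll":0}]' 45
python3 - <<'E'
from h import *
grab("wrist","w5");grab("scene","c5");grab("side","s5")
o=ctrl.get_obs();print(o["tool_pos"],o["tool_rot"],o["contact_force"])
W=cloud("w5");hsv=cv2.cvtColor(ld("w5")["im"],cv2.COLOR_RGB2HSV)
im=cv2.imread("pics/w5.png");sc=cv2.imread("pics/c5.png")
cv2.imwrite("pics/c6.png",np.hstack([im[:,200:440],cv2.resize(sc[160:240,270:350],(400,400),interpolation=cv2.INTER_CUBIC)]))
for z0 in(.221,.245):
    m=abs(W[...,2]-z0)<.003;m&=np.hypot(W[...,0]-.56,W[...,1]+.008)<.1;P=W[m];print(z0,len(P),np.median(P,0),P.min(0),P.max(0))
E
```

```text
t: 9.13
tool_pos: [0.5623, -0.0066, 0.2042]
tool_rot: [3.097, 0.522, 0.004]
contact_force: [-2.5, 0.6, 7.0]
opening: 0.0205
grip_force: 62.0
t: 9.88
tool_pos: [0.563, -0.0068, 0.3006]
tool_rot: [3.096, 0.522, 0.009]
contact_force: [-1.0, -0.7, -0.9]
opening: 0.0448
grip_force: 0.0
[ 0.56089093 -0.00648517  0.29544689] [-3.09713699 -0.52174377  0.00403141] [-0.79024339 -0.95026199 -0.80096533]
0.221 904 [ 0.55992368 -0.00815675  0.22199296] [ 0.54549844 -0.02215794  0.21811614] [0.63169763 0.02220616 0.22399402]
0.245 1184 [0.62064485 0.01299208 0.24559161] [0.60852819 0.00127378 0.24200441] [0.63175939 0.02443966 0.24760625]
```

View pics/c6.png

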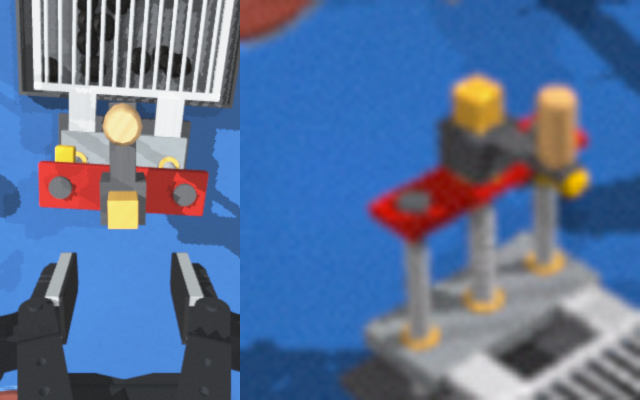

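```bash
python3 -m handwheel '[{"tx":31.2,"ty":0.5,"tz":0,"roll":0},{"tx":31.2,"ty":0.5,"tz":0,"roll":0},{"tx":0,"ty":0,"tz":20,"roll":0},{"tx":0,"ty":0,"tz":20,"roll":0},{"tx":0,"ty":0,"tz":20,"roll":0},{"tx":0,"ty":0,"tz":16,"roll":0},{"tx":0,"ty":0,"tz":0,"roll":0},{"tx":0,"ty":0,"tz":0,"roll":0},{"tx":0,"ty":0,"tz":0,"roll":0},{"tx":0,"ty":0,"tz":0,"roll":0}]'
```

```text
t: 10.87
tool_pos: [0.6214, 0.0128, 0.2228]
tool_rot: [3.097, 0.522, 0.003]
contact_force: [0.8, -0.1, -0.9]
opening: 0.0449
grip_force: 0.0
```

```bash
python3 -m handwheel '[{"tx":-1.1,"ty":-0.5,"tz":6,"roll":0},{"tx":0,"ty":0,"tz":5.5,"roll":0},{"tx":0,"ty":0,"tz":0,"roll":0},{"tx":0,"ty":0,"tz":0,"roll":0},{"tx":0,"ty":0,"tz":0,"roll":0}]'
python3 -m handwheel '[{"tx":0,"ty":0,"tz":0,"roll":0},{"tx":0,"ty":0,"tz":0,"roll":0},{"tx":0,"ty":0,"tz":0,"roll":0},{"tx":0,"ty":0,"tz":0,"roll":0},{"tx":0,"ty":0,"tz":0,"roll":0},{"tx":0,"ty":0,"tz":0,"roll":0},{"tx":0,"ty":0,"tz":0,"roll":0}]' 0 60
```

```text
t: 11.28
tool_pos: [0.6196, 0.013, 0.2098]
tool_rot: [-3.098, -0.522, 0.0]
contact_force: [-0.6, 0.5, 0.8]
opening: 0.0449
grip_force: 0.0
t: 11.87
tool_pos: [0.6198, 0.013, 0.2102]
tool_rot: [3.098, 0.522, 0.001]
contact_force: [0.3, -0.5, 1.1]
opening: 0.0225
grip_force: 58.6
```

```bash
python3 -m handwheel '[{"tx":-2.2,"ty":16.8,"tz":0,"roll":0},{"tx":-6.5,"ty":15.7,"tz":0,"roll":0},{"tx":-10.3,"ty":13.5,"tz":0,"roll":0}]';python3 -m handwheel '[{"tx":-13.5,"ty":10.3,"tz":0,"roll":0},{"tx":-15.7,"ty":6.5,"tz":0,"roll":0},{"tx":-16.8,"ty":2.2,"tz":0,"roll":0}]'; python3 -m handwheel '[{"tx":0,"ty":0,"tz":0,"roll":0},{"tx":0,"ty":0,"tz":0,"roll":0},{"tx":0,"ty":0,"tz":0,"roll":0}]'
```

```text
t: 12.12
tool_pos: [0.617, -0.0355, 0.21]
tool_rot: [-3.094, -0.523, -0.001]
contact_force: [-2.2, 5.7, 1.4]
opening: 0.023
grip_force: 59.1
t: 12.37
tool_pos: [0.58, -0.0691, 0.2101]
tool_rot: [-3.095, -0.521, -0.005]
contact_force: [2.5, 6.9, -0.1]
opening: 0.0227
grip_force: 59.2
t: 12.62
tool_pos: [0.5796, -0.0692, 0.21]
tool_rot: [-3.097, -0.522, 0.0]
contact_force: [-1.1, 2.3, 1.8]
opening: 0.0225
grip_force: 59.3
```

```bash
python3 -m handwheel '[{"tx":-16.8,"ty":-2.2,"tz":0,"roll":0},{"tx":-15.7,"ty":-6.5,"tz":0,"roll":0},{"tx":-13.5,"ty":-10.3,"tz":0,"roll":0},{"tx":-10.3,"ty":-13.5,"tz":0,"roll":0},{"tx":-6.5,"ty":-15.7,"tz":0,"roll":0},{"tx":-2.2,"ty":-16.8,"tz":0,"roll":0}]'; python3 -m handwheel '[{"tx":2.2,"ty":-16.8,"tz":0,"roll":0},{"tx":6.5,"ty":-15.7,"tz":0,"roll":0},{"tx":10.3,"ty":-13.5,"tz":0,"roll":0},{"tx":13.5,"ty":-10.3,"tz":0,"roll":0},{"tx":15.7,"ty":-6.5,"tz":0,"roll":0},{"tx":16.8,"ty":-2.2,"tz":0,"roll":0}]'
python3 -m handwheel '[{"tx":16.8,"ty":2.2,"tz":0,"roll":0},{"tx":15.7,"ty":6.5,"tz":0,"roll":0},{"tx":13.5,"ty":10.3,"tz":0,"roll":0},{"tx":10.3,"ty":13.5,"tz":0,"roll":0},{"tx":6.5,"ty":15.7,"tz":0,"roll":0},{"tx":2.2,"ty":16.8,"tz":0,"roll":0},{"tx":0,"ty":0,"tz":0,"roll":0},{"tx":0,"ty":0,"tz":0,"roll":0}]'
python3 - <<'E'
from h import *
grab("scene","c7");grab("side","s7")
sc=cv2.imread("pics/c7.png");s=cv2.imread("pics/s7.png")
cv2.imwrite("pics/c7c.png",np.hstack([cv2.resize(sc[160:240,270:350],(400,400),interpolation=cv2.INTER_CUBIC),cv2.resize(s[170:250,290:370],(400,400),interpolation=cv2.INTER_CUBIC)]))
for t,(u,v) in(("scene0",(360,250)),("c7",(360,245)),("c7",(360,250))):
    print(cloud(t)[v-2:v+3,u-2:u+3,2].max())
E
```

```text
t: 13.12
tool_pos: [0.4972, -0.031, 0.2104]
tool_rot: [3.093, 0.52, 0.002]
contact_force: [3.3, -3.4, -0.6]
opening: 0.0231
grip_force: 59.2
t: 13.62
tool_pos: [0.5368, 0.0541, 0.2102]
tool_rot: [3.096, 0.524, -0.003]
contact_force: [-3.3, -2.5, 2.0]
opening: 0.0225
grip_force: 59.7
t: 14.28
tool_pos: [0.6203, 0.0122, 0.2099]
tool_rot: [3.097, 0.52, 0.001]
contact_force: [-0.5, -1.0, 2.6]
opening: 0.0229
grip_force: 59.7
0.05522773922775326
0.07650423942525231
0.07676485279521106
```

View pics/c7c.png

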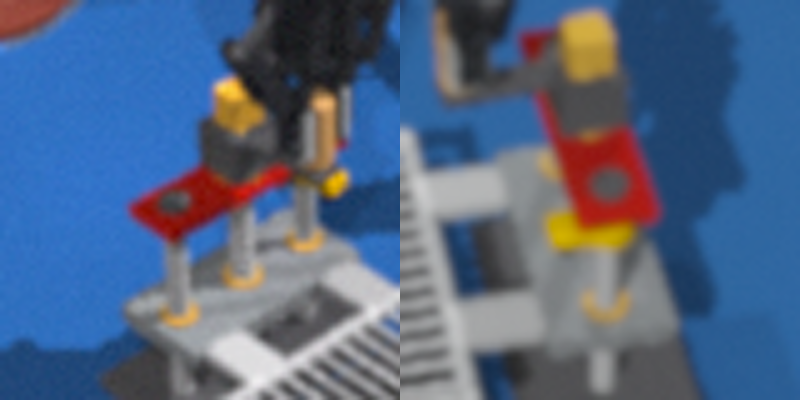

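```bash
python3 -m handwheel '[{"tx":-2.2,"ty":16.8,"tz":0,"roll":0},{"tx":-6.5,"ty":15.7,"tz":0,"roll":0},{"tx":-10.3,"ty":13.5,"tz":0,"roll":0},{"tx":-13.5,"ty":10.3,"tz":0,"roll":0},{"tx":-15.7,"ty":6.5,"tz":0,"roll":0},{"tx":-16.8,"ty":2.2,"tz":0,"roll":0},{"tx":-16.8,"ty":-2.2,"tz":0,"roll":0},{"tx":-15.7,"ty":-6.5,"tz":0,"roll":0},{"tx":-13.5,"ty":-10.3,"tz":0,"roll":0},{"tx":-10.3,"ty":-13.5,"tz":0,"roll":0},{"tx":-6.5,"ty":-15.7,"tz":0,"roll":0},{"tx":-2.2,"ty":-16.8,"tz":0,"roll":0}]'; python3 -m handwheel '[{"tx":2.2,"ty":-16.8,"tz":0,"roll":0},{"tx":6.5,"ty":-15.7,"tz":0,"roll":0},{"tx":10.3,"ty":-13.5,"tz":0,"roll":0},{"tx":13.5,"ty":-10.3,"tz":0,"roll":0},{"tx":15.7,"ty":-6.5,"tz":0,"roll":0},{"tx":16.8,"ty":-2.2,"tz":0,"roll":0},{"tx":16.8,"ty":2.2,"tz":0,"roll":0},{"tx":15.7,"ty":6.5,"tz":0,"roll":0},{"tx":13.5,"ty":10.3,"tz":0,"roll":0},{"tx":10.3,"ty":13.5,"tz":0,"roll":0},{"tx":6.5,"ty":15.7,"tz":0,"roll":0},{"tx":2.2,"ty":16.8,"tz":0,"roll":0}]'
python3 -m handwheel '[{"tx":-2.2,"ty":16.8,"tz":0,"roll":0},{"tx":-6.5,"ty":15.7,"tz":0,"roll":0},{"tx":-10.3,"ty":13.5,"tz":0,"roll":0},{"tx":-13.5,"ty":10.3,"tz":0,"roll":0},{"tx":-15.7,"ty":6.5,"tz":0,"roll":0},{"tx":-16.8,"ty":2.2,"tz":0,"roll":0},{"tx":-16.8,"ty":-2.2,"tz":0,"roll":0},{"tx":-15.7,"ty":-6.5,"tz":0,"roll":0},{"tx":-13.5,"ty":-10.3,"tz":0,"roll":0},{"tx":-10.3,"ty":-13.5,"tz":0,"roll":0},{"tx":-6.5,"ty":-15.7,"tz":0,"roll":0},{"tx":-2.2,"ty":-16.8,"tz":0,"roll":0}]'; python3 -m handwheel '[{"tx":0,"ty":0,"tz":0,"roll":0},{"tx":0,"ty":0,"tz":0,"roll":0},{"tx":0,"ty":0,"tz":0,"roll":0}]'
python3 - <<'E'
from h import *
grab("scene","c8");grab("side","s8");W=cloud("c8")
m=(W[...,0]>.68)&(W[...,0]<.80)&(abs(W[...,1])<.08);print(np.nanpercentile(W[m][:,2],[50,90,97]))
W=cloud("scene0");m=(W[...,0]>.68)&(W[...,0]<.80)&(abs(W[...,1])<.08);print(np.nanpercentile(W[m][:,2],[50,90,97]))
o=ctrl.get_obs();print(o["contact_force"],o["tool_pos"])
E
```

```text
t: 15.38
tool_pos: [0.4967, -0.0301, 0.2103]
tool_rot: [3.094, 0.52, 0.005]
contact_force: [4.5, -2.7, -1.5]
opening: 0.0225
grip_force: 59.3
t: 16.38
tool_pos: [0.6196, 0.0145, 0.2099]
tool_rot: [-3.095, -0.525, 0.001]
contact_force: [-5.0, 3.0, 2.7]
opening: 0.0224
grip_force: 59.8
t: 17.38
tool_pos: [0.4969, -0.0308, 0.2102]
tool_rot: [3.094, 0.519, 0.006]
contact_force: [4.7, -2.9, -1.6]
opening: 0.0224
grip_force: 59.5
t: 17.63
tool_pos: [0.4968, -0.03, 0.2103]
tool_rot: [3.097, 0.522, 0.0]
contact_force: [-3.5, 0.1, 4.6]
opening: 0.0223
grip_force: 60.0
[0.00582638 0.10315111 0.10482166]
[0.00595797 0.05403696 0.05579209]
[-3.53624216 -0.89953941  6.47104607] [ 0.49693438 -0.03017619  0.21018518]
```

Run:
```python
from h import *
for t in("scene0","side0","w5","w1","w4"):
    W=cloud(t);h=cv2.cvtColor(ld(t)["im"],cv2.COLOR_RGB2HSV)
    m=(h[...,0]>22)&(h[...,0]<34)&(h[...,1]>200)&(W[...,2]>.1)&(W[...,2]<.16)&(np.hypot(W[...,0]-.55,W[...,1]-.05)<.06)
    if m.sum()>3:P=W[m];print(t,m.sum(),np.median(P,0).round(4),np.percentile(P[:,2],[3,50,97]).round(4))
for t in("scene0","side0","w4","w5","c8","s8"):
    W=cloud(t);h=cv2.cvtColor(ld(t)["im"],cv2.COLOR_RGB2HSV)
    m=(h[...,1]<50)&(np.hypot(W[...,0]-.57,W[...,1]-.0)<.07)&(W[...,2]>.04)&(W[...,2]<.14)
    n,b=np.histogram(W[m][:,2],bins=np.arange(.04,.141,.004));i=n.argmax();q=W[m&(abs(W[...,2]-b[i]-.002)<.004)];print(t,n.max(),np.median(q[:,2]) if len(q) else 0)
```

```text
scene0 28 [0.5676 0.0475 0.1405] [0.1365 0.1405 0.145 ]
side0 52 [0.5611 0.0599 0.1399] [0.1344 0.1399 0.1441]
scene0 268 0.055122357269616895
side0 446 0.05392899077222396
w4 3231 0.05540490086616531
w5 2331 0.05546421861736839
c8 274 0.10510148577589695
s8 328 0.10299431560054806
```

```bash
python3 -m handwheel '[{"tx":2.2,"ty":-16.8,"tz":0,"roll":0},{"tx":6.5,"ty":-15.7,"tz":0,"roll":0},{"tx":10.3,"ty":-13.5,"tz":0,"roll":0},{"tx":13.5,"ty":-10.3,"tz":0,"roll":0},{"tx":15.7,"ty":-6.5,"tz":0,"roll":0},{"tx":16.8,"ty":-2.2,"tz":0,"roll":0},{"tx":16.8,"ty":2.2,"tz":0,"roll":0},{"tx":15.7,"ty":6.5,"tz":0,"roll":0},{"tx":13.5,"ty":10.3,"tz":0,"roll":0},{"tx":10.3,"ty":13.5,"tz":0,"roll":0},{"tx":6.5,"ty":15.7,"tz":0,"roll":0},{"tx":2.2,"ty":16.8,"tz":0,"roll":0}]'; python3 -m handwheel '[{"tx":0,"ty":0,"tz":0,"roll":0},{"tx":0,"ty":0,"tz":0,"roll":0},{"tx":0,"ty":0,"tz":0,"roll":0}]'
python3 -m handwheel '[{"tx":-2.2,"ty":16.8,"tz":0,"roll":0},{"tx":0,"ty":0,"tz":0,"roll":0},{"tx":-6.5,"ty":15.7,"tz":0,"roll":0},{"tx":0,"ty":0,"tz":0,"roll":0},{"tx":-10.3,"ty":13.5,"tz":0,"roll":0},{"tx":0,"ty":0,"tz":0,"roll":0},{"tx":0,"ty":0,"tz":0,"roll":0},{"tx":0,"ty":0,"tz":0,"roll":0}]'
cat > ft.py <<'E'
from h import *
F=[];T=[]
for i in range(1):
    o=ctrl.get_obs()
    r=o["tool_pos"][:2]-np.array([.559,-.0082]);e=r/np.linalg.norm(r);t=np.array([e[1],-e[0]])
    Rm=R.from_rotvec(o["tool_rot"]).as_matrix();a=np.degrees(np.arctan2(*(Rm.T[:2,:2]@r)[::-1]))
    f=o["contact_force"][:2];print("r",np.linalg.norm(r).round(4),"phi",a.round(1),"oppose",(-f@t).round(2),"radial",(f@e).round(2),"F",o["contact_force"].round(1))
E
python3 ft.py
```

```text
t: 18.73
tool_pos: [0.6202, 0.0133, 0.2096]
tool_rot: [-3.095, -0.523, 0.003]
contact_force: [-6.3, 1.8, 4.4]
opening: 0.0229
grip_force: 60.2
t: 18.98
tool_pos: [0.6202, 0.0123, 0.2098]
tool_rot: [3.098, 0.521, 0.001]
contact_force: [0.0, 0.6, 3.8]
opening: 0.0227
grip_force: 60.3
t: 19.65
tool_pos: [0.6167, -0.0362, 0.2098]
tool_rot: [3.097, 0.522, -0.0]
contact_force: [0.3, -0.5, 3.1]
opening: 0.0228
grip_force: 60.4
r 0.0641 phi 45.0 oppose -0.26 radial 0.5 F [ 0.3 -0.5  3.1]
```

```bash
python3 -m handwheel '[{"tx":-13.5,"ty":10.3,"tz":0,"roll":0},{"tx":0,"ty":0,"tz":0,"roll":0},{"tx":0,"ty":0,"tz":0,"roll":0}]'; python3 ft.py; python3 -m handwheel '[{"tx":-15.7,"ty":6.5,"tz":0,"roll":0},{"tx":0,"ty":0,"tz":0,"roll":0},{"tx":0,"ty":0,"tz":0,"roll":0}]';python3 ft.py
```

```text
t: 19.9
tool_pos: [0.6073, -0.0504, 0.2099]
tool_rot: [3.098, 0.521, -0.0]
contact_force: [0.4, 1.0, 4.4]
opening: 0.0226
grip_force: 60.3
r 0.0641 phi 60.2 oppose 1.01 radial -0.35 F [0.4 1.  4.4]
t: 20.15
tool_pos: [0.5947, -0.0616, 0.2099]
tool_rot: [-3.098, -0.522, 0.0]
contact_force: [-1.2, 0.3, 3.5]
opening: 0.0229
grip_force: 60.3
r 0.0642 phi 75.4 oppose -0.82 radial -0.86 F [-1.2  0.3  3.5]
```

```bash
python3 -m handwheel '[{"tx":-16.8,"ty":2.2,"tz":0,"roll":0},{"tx":0,"ty":0,"tz":0,"roll":0},{"tx":0,"ty":0,"tz":0,"roll":0}]'|grep -v rot; python3 ft.py
```

```text
t: 20.4
tool_pos: [0.5797, -0.0692, 0.2099]
contact_force: [-0.3, 2.1, 5.0]
opening: 0.0226
grip_force: 60.3
r 0.0644 phi 90.4 oppose 0.37 radial -2.06 F [-0.3  2.1  5. ]
```

```bash
python3 -m handwheel '[{"tx":-16.8,"ty":-2.2,"tz":0,"roll":0},{"tx":0,"ty":0,"tz":0,"roll":0},{"tx":0,"ty":0,"tz":0,"roll":0}]'>/dev/null; python3 ft.py
```

```text
r 0.0646 phi 105.4 oppose -0.57 radial -1.65 F [-0.7  1.6  4.7]
```

```bash
python3 -m handwheel '[{"tx":-15.7,"ty":-6.5,"tz":0,"roll":0},{"tx":0,"ty":0,"tz":0,"roll":0},{"tx":0,"ty":0,"tz":0,"roll":0}]'>/dev/null; python3 ft.py
```

```text
r 0.0649 phi 120.3 oppose -0.58 radial -1.4 F [-0.3  1.5  3.3]
```

```bash
python3 -m handwheel '[{"tx":-6.9,"ty":-4.4,"tz":0,"roll":0},{"tx":0,"ty":0,"tz":0,"roll":0},{"tx":0,"ty":0,"tz":0,"roll":0}]'>/dev/null; python3 ft.py
```

```text
r 0.0651 phi 127.3 oppose 2.37 radial -2.33 F [3.  1.5 2.5]
```

```bash
for i in 1 2 3; do python3 -m handwheel '[{"tx":0,"ty":0,"tz":0,"roll":0}]' >/dev/null; python3 ft.py; done
```

```text
r 0.0651 phi 127.3 oppose 1.96 radial -2.45 F [2.6 1.7 2.9]
r 0.0652 phi 127.3 oppose 2.39 radial -3.75 F [3.4 2.8 2.8]
r 0.0652 phi 127.4 oppose 3.3 radial -3.31 F [4.2 2.1 2.9]
```

```bash
python3 -m handwheel '[{"tx":-3.1,"ty":-2.5,"tz":0,"roll":0},{"tx":0,"ty":0,"tz":0,"roll":0},{"tx":0,"ty":0,"tz":0,"roll":0}]'>/dev/null; for i in 1 2 3; do python3 ft.py; python3 -m handwheel '[{"tx":0,"ty":0,"tz":0,"roll":0}]' >/dev/null;  done
```

```text
r 0.0653 phi 131.0 oppose 4.07 radial -3.34 F [5.  1.6 2.4]
r 0.0653 phi 131.0 oppose 3.75 radial -3.95 F [5.  2.3 3.2]
r 0.0653 phi 130.9 oppose 3.36 radial -3.49 F [4.4 2.  3. ]
```

```bash
python3 -m handwheel '[{"tx":-1.9,"ty":-2.6,"tz":0,"roll":0},{"tx":0,"ty":0,"tz":0,"roll":0},{"tx":0,"ty":0,"tz":0,"roll":0}]'>/dev/null; for i in 1 2 3 4; do python3 ft.py; python3 -m handwheel '[{"tx":0,"ty":0,"tz":0,"roll":0}]' >/dev/null;  done
```

```text
r 0.0652 phi 133.6 oppose 4.98 radial -1.24 F [ 5.  -0.9  2.6]
r 0.0652 phi 133.5 oppose 4.42 radial -1.24 F [ 4.5 -0.7  3.2]
r 0.0652 phi 133.6 oppose 5.58 radial -1.8 F [ 5.8 -0.7  3.7]
r 0.0652 phi 133.5 oppose 4.88 radial -1.86 F [ 5.2 -0.3  2.5]
```

```bash
python3 -m handwheel '[{"tx":0,"ty":0,"tz":0,"roll":0},{"tx":0,"ty":0,"tz":0,"roll":0},{"tx":0,"ty":0,"tz":0,"roll":0},{"tx":0,"ty":0,"tz":0,"roll":0},{"tx":0,"ty":0,"tz":0,"roll":0}]' 38; python3 -m handwheel '[{"tx":0,"ty":0,"tz":-12,"roll":0},{"tx":0,"ty":0,"tz":-25,"roll":0},{"tx":0,"ty":0,"tz":-30,"roll":0},{"tx":0,"ty":0,"tz":-30,"roll":0},{"tx":0,"ty":0,"tz":-30,"roll":0},{"tx":0,"ty":0,"tz":0,"roll":0},{"tx":0,"ty":0,"tz":0,"roll":0},{"tx":0,"ty":0,"tz":0,"roll":0},{"tx":0,"ty":0,"tz":0,"roll":0}]'
python3 - <<'E'
from h import *
for n in("scene","side","wrist"):grab(n,n+"9")
for t in("scene9","side9","wrist9"):
    W=cloud(t);h=cv2.cvtColor(ld(t)["im"],cv2.COLOR_RGB2HSV)
    m=(h[...,1]<50)&(np.hypot(W[...,0]-.57,W[...,1])<.07)&(W[...,2]>.04)&(W[...,2]<.14)
    n,b=np.histogram(W[m][:,2],bins=np.arange(.04,.141,.004));i=n.argmax();q=W[m&(abs(W[...,2]-b[i]-.002)<.004)];print(t,n.max(),np.median(q[:,2]) if len(q) else 0)
    C=np.array([.559,-.0082]);
    for z0,r0,r1 in((.2215,0,.02),(.2455,.045,.085)):
        d=np.hypot(W[...,0]-C[0],W[...,1]-C[1]);m=(abs(W[...,2]-z0)<.004)&(d>=r0)&(d<r1);P=W[m]
        if len(P):c=(P.min(0)+P.max(0))/2;print("  ",z0,len(P),np.median(P,0).round(4),c.round(4))
print(ctrl.get_obs()["contact_force"])
E
```

```text
t: 22.9
tool_pos: [0.5309, -0.067, 0.209]
tool_rot: [-3.097, -0.522, 0.003]
contact_force: [-0.0, -1.0, -0.4]
opening: 0.0379
grip_force: 0.0
t: 23.65
tool_pos: [0.5309, -0.0669, 0.3352]
tool_rot: [-3.097, -0.522, 0.004]
contact_force: [-0.6, 0.1, -0.9]
opening: 0.0383
grip_force: 0.0
scene9 249 0.12156906851930527
   0.2215 38 [ 0.5641 -0.0103  0.2224] [ 0.5607 -0.0111  0.2215]
   0.2455 32 [ 0.538  -0.0689  0.2449] [ 0.5371 -0.0701  0.2449]
side9 245 0.12051006743224157
   0.2215 55 [ 0.5556 -0.0042  0.2208] [ 0.5563 -0.0047  0.2214]
   0.2455 38 [ 0.5323 -0.0642  0.2437] [ 0.5323 -0.0651  0.2442]
wrist9 3413 0.12168918440012033
   0.2215 843 [ 0.5591 -0.0087  0.2221] [ 0.5587 -0.0087  0.2208]
   0.2455 711 [ 0.5357 -0.0686  0.2454] [ 0.5346 -0.0691  0.2447]
[-0.06008637 -0.10134684  0.05369909]
```

```bash
python3 -c "
from station import ctrl
print(ctrl.finish_job())"
```

```text
the job is handed in; nothing more can be done
None
```

I fitted the crank fully onto the square end and wound the grid up about 67 mm (roughly 3.4 turns) until it met the bump stop with about 5 N of push-back at the knob. I then let go of the crank, which stayed seated and turned back about 3°, and handed the job in about 24 s in; no verdict came back, and I did not re-check the other items on the counter by camera.

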